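Pull the roller cassette from the edge-paint box

TASK

Take the hood-shaped cover off the edge-paint box and hang it by its handle on the drip hook, then let go of it. Then squeeze the two side catches of the roller cassette together between the fingers, lift the cassette until it is well clear of the box, and finish holding it there upright and still with both catches squeezed. Leave the bottle, slicker, mallet and bone folder where they are.

Things in the scene. Friction and masses are not known exactly. Their poses are not given: they have to be found in the camera images.
- edge_box: Paint box, fixed to the bench: grey body, aluminium deck, 116 (x) x 102 (y) x 46 mm high; origin at the centre of its underside, z up. Deck 8 mm thick, top at z = 46 mm. In its middle a well 48 (x) x 57 (y) mm holds the roller cassette, catches towards the box's +y and -y sides. At the start the cover stands on the deck over the cassette and hides it.
- cover: Loose steel hood, open below, 0.16 kg, 66 (x) x 82 (y) x 56 mm, unfastened on the deck, lined up with the box within 3 mm, 0.04 rad. Origin: centre of its lower rim. Two 6 mm legs (y = +-30) carry a wooden bar along y, 76 long, 12 thick (x), z = 94 to 130 mm, with a V notch for the hook (14 wide, 4 deep) under its middle. Opening under it: 38 high, 54 wide. Lift over 60 mm to clear the cassette.
- cover_grip (a point): Centre of the cover's wooden grip bar, 18 mm above the bar's lower edge; axes as the cover's (bar along y). With the notch on the hook it stands 15 mm above the seat point.
- hook_stand: Drip hook, fixed: dark round foot (104 mm across, 22 high), steel post at its centre that bends at the top into a level arm, 8 mm thick, along the stand's -x, ending 100 mm from the post in an upturned tip. Origin: centre of the foot's underside. Arm's upper side at z = 150 mm, tip's top 162 mm; nothing above the arm.
- hook_seat (a point): Point on the upper side of the hook's arm where the cover's bar should rest, 60 mm out from the post, 40 mm short of the upturned tip; axes as the stand's (the arm points to -x, so the bar hangs along y).
- cassette: Loose roller cassette, 0.24 kg, in the box's well: frame 45 (x) x 40 (y), 87 mm high, two rollers along y. Origin: centre of its underside, 8 mm over the box's; axes as the box's. On its +y and -y sides black sprung catches hook 3.5 mm under the deck; it comes out only with both squeezed. Pads 26 (x) x 30 high, z = 50 to 80 mm, 64 mm over the outside, 51 when squeezed.
- catch_left_pad (a point): Centre of the outer face of the finger pad on the cassette's +y catch, 65 mm above the cassette's origin; moves with the catch.
- catch_right_pad (a point): The same on the -y catch.
- catch_left (a joint): Inward travel of the +y catch in m: 0 = sprung out (locked), 0.0065 = fully squeezed; the lug is free of the deck from about 0.0035 when the cassette is centred, 0.005 if it leans to that side. Spring 4 N at the start of travel, 7 N at the end.
- catch_right (a joint): The same for the -y catch.
- bottle: Bystander: small white bottle with a brown cap, 34 mm across, 74 mm tall; origin at the centre of its foot.
- slicker: Bystander: turned brown wooden edge slicker, 34 mm across, 54 mm tall, standing; origin at the centre of its foot.
- mallet: Bystander: round maul lying down, 206 x 61 x 58 mm; origin under its middle.
- bone_folder: Bystander: flat white bone folder, 126 x 24 x 9 mm, lying; origin under its middle.
Mind the look-alikes: they are no part of the job. What is shaped like the edge_box but orange is not meant.

How it is judged (in metres and radians):
On the way, in this order (a step that is already met when the one before it is completed fails the run):
1. the cover hangs by its handle on the hook, let go (contact force between cover and hook_stand above 0.5 N and distance between cover_grip and hook_seat below 0.055 m and contact force between the fingers and cover below 0.05 N and linear speed of cover below 0.1 m/s), for 0.2 s.
2. both catches are squeezed by the fingers (value of joint each of catch_left, catch_right above 0.004 m and contact force between the fingers and cassette above 3 N), for 0.1 s.
At the end, for the whole second after the job is handed in: Cassette held, both catches in over 4 mm, underside over 30 mm above the deck, within 0.3 rad of upright, still, clear of box, cover and stand; cover hangs by its handle on the hook, untouched and still, grip within 55 mm of the seat point, leaning under 0.5 rad (all of step 2 and z of cassette in the frame of edge_box above 0.076 m and contact force between cassette and edge_box below 0.02 N and contact force between cassette and cover below 0.02 N and contact force between cassette and hook_stand below 0.02 N and angle between cassette's own z axis and vertical below 0.3 rad and linear speed of cassette below 0.03 m/s and contact force between cover and hook_stand above 0.5 N and distance between cover_grip and hook_seat below 0.055 m and angle between cover's own z axis and vertical below 0.5 rad and contact force between the arm and cover below 0.05 N and linear speed of cover below 0.1 m/s); the arm keeps its last pose, push and grip.
It fails at once if a bystander is pushed more than 30 mm or knocked over (distance of any of bottle, slicker, mallet, bone_folder from where it was at the start of the episode above 0.03 m or angle between any of bottle, slicker's own z axis and vertical above 0.6 rad).
It also fails if it takes over 58 s, if anything falls off the work surface, if the arm or the gripper's body presses on something with over 40 N, if the wrist force passes 120 N, or if a joint passes its speed limit or range.

ROBOT

A 6-joint arm with a two-finger parallel gripper is mounted at the origin on a cart in front of the work surface, level with it; the furniture and walls round the work are solid. World frame = base frame: x ahead of the robot, y to its left, z up, the work surface at z = 0. Lengths are in mm, angles in rad, forces in N, time in s.
With the tool pointing down it reaches from about 275 to 1000 mm from the base axis. Payload 8.4 kg.
Tool frame: the origin (TCP) lies midway between the tips of the shut fingers; the grasp point (between the pads) lies 19 mm behind it; z points along the fingers, y is the direction in which the jaws open and shut (so a half turn about z gives the same grasp; the last joint's range is limited). The gripper opens to 85 mm and grips with 20 to 120 N. Pads are 22 mm wide; open, the fingers measure 114 mm over their backs; the gripper's body (76 mm by 85 mm) begins 54 mm behind the grasp point. The pads swing forward as they close: fully open they stand 13 mm farther back than shut.
Start: joints at [-0.002, 0.353, 1.633, -0, 1.155, -0.002], TCP at [625.002, -0, 209.981] pointing down, gripper open.
Joint ranges: [-2.63, 2.63], [-0.92, 2.1], [0.06, 2.66], [-1.3, 4.44], [0, 2.69], [-3.02, 3.02]. Speed limits (rad/s): [2.22, 2.22, 2.79, 3.14, 3.14, 3.14].

INTERFACE

Orientations are given as [roll, pitch, yaw] about the fixed x, y, z axes, in that order (R = Rz(yaw) Ry(pitch) Rx(roll)).
In Python, from rig import * gives the robot as it stands.
- The arm moves only by the tool play_rows, never from a script. Its argument "moves" is a list of rows, each a list of 3 entries, a list of its own where there are three numbers: the shift along the tool's x, y, z in m, then the turn, a rotation vector about the tool's x, y, z in rad, then the opening in per cent of the stroke, from 0 (shut) to 100 (fully open). In form: [[[x, y, z], [rx, ry, rz], fingers], ...]. A call has 1 to 20 rows; each row shifts and turns the commanded pose from where the row before left it, along the tool's axes as they then stand; what a row does not reach is not made up. A row lasts 1/10 s, in which the tool goes at most 50 mm and 8.59 degrees, less where a joint would pass 70% of its speed; a pose out of reach is approached as far as the arm can. A call is refused whole if a number of a shift passes 0.05 or a number of a turn 0.15, either way. A call with a gripper value outside its range is refused whole. The fingers move at their own pace and stop on an object; "squeeze" is the grip in N (left out, the last holds). Time passes only in rows, so rows that do not move let the fingers close. It gives the time, the measured TCP pose, the force and the opening at its end, in the units of the state.
- sense(): the state, without advancing time (a new reading comes with each control period).
- grab_frame(name): name is "scene" or "side" or "wrist"; returns a dict with "pixels" (384x512x3 uint8, red, green, blue), "intrinsics" (3x3 intrinsics, pixels), "R" (3x3) and "t" (3): a world point X has camera coordinates R X + t. Camera axes: x right, y down, z forward; pixel columns grow to the right and rows downward; lengths in mm; the calibration is good to about 2 mm. A picture is of the moment at which its call begins. There is no depth.
- sign_off(): hands the job in, once; it reports no verdict.
The state is a dict: "clock": time; "qpos": joint angles; "qvel": joint speeds; "joint_efforts": joint torques, N m; "eef_pos": TCP position; "tcp_rot": TCP orientation; "contact_force": force on the tool from outside, world axes, zero at the start; "wrist_torque": the same for the moment, N m; "opening": opening from 0.0 (shut) to 1.0 (fully open).
Only numpy, scipy, OpenCV 4.12 (cv2) and the standard library are available. Lean on these libraries where they do the work, as an engineer would, in place of code of your own. Each camera call takes 0.05 s, during which the arm holds its last target. There are 200 camera calls.

## Working session

There is one attempt and no reset: what is moved stays moved. The work goes in short steps, Python scripts to look and compute and a tool call to move; the robot and the scene stay as the last step left them, time stands still between calls to the robot, and variables do not carry over. Pictures are saved under pics/ and viewed, about 8 in all and at most 12, crops included, and the job is handed in when it is done.

Besides the shell and the picture viewer there is one more tool, called by a JSON object that holds its "fn" and its "kwargs", one argument or row to a line. play_rows: Moves the arm, as the interface text tells. Its arguments: {"type":"object","properties":{"moves":{"type":"array"},"squeeze":{"type":"number"}},"required":["moves"]}

```bash
mkdir -p pics; ls
python3 - <<'E'
from rig import *
import cv2,numpy as np,pickle
s=sense();print({k:np.round(v,3).tolist() for k,v in s.items()})
for n in ("scene","side","wrist"):
    f=grab_frame(n);pickle.dump(f,open(f"{n}.pkl","wb"))
    cv2.imwrite(f"pics/{n}0.png",cv2.resize(f["pixels"][:,:,::-1],None,fx=1.5,fy=1.5,interpolation=cv2.INTER_CUBIC))
    print(n,np.round(f["intrinsics"],1).tolist(),np.round(f["R"],3).tolist(),np.round(-f["R"].T@f["t"],0))
E
```

```text
pics
{'clock': 0.0, 'qpos': [-0.002, 0.354, 1.634, 0.0, 1.155, -0.002], 'qvel': [0.001, 0.002, 0.001, 0.001, 0.0, 0.001], 'joint_efforts': [-0.002, -60.524, -34.206, -0.0, 0.009, 0.0], 'eef_pos': [624.493, 0.002, 209.249], 'tcp_rot': [-3.14, -0.0, 1.571], 'contact_force': [0.133, -0.589, -0.45], 'wrist_torque': [-0.031, -0.013, 0.053], 'opening': 1.003}
scene [[383.8, 0.0, 249.1], [0.0, 383.8, 196.4], [0.0, 0.0, 1.0]] [[0.798, -0.603, -0.004], [-0.33, -0.432, -0.839], [0.504, 0.671, -0.544]] [ 110. -348.  618.]
side [[485.3, 0.0, 252.0], [0.0, 485.3, 193.2], [0.0, 0.0, 1.0]] [[-0.977, -0.214, -0.022], [-0.119, 0.625, -0.772], [0.179, -0.751, -0.636]] [ 340. 1168.  916.]
wrist [[306.9, 0.0, 259.9], [0.0, 306.9, 192.8], [0.0, 0.0, 1.0]] [[1.0, -0.001, -0.001], [-0.0, -0.948, 0.319], [-0.001, -0.319, -0.948]] [624.  82. 373.]
```

View pics/scene0.png

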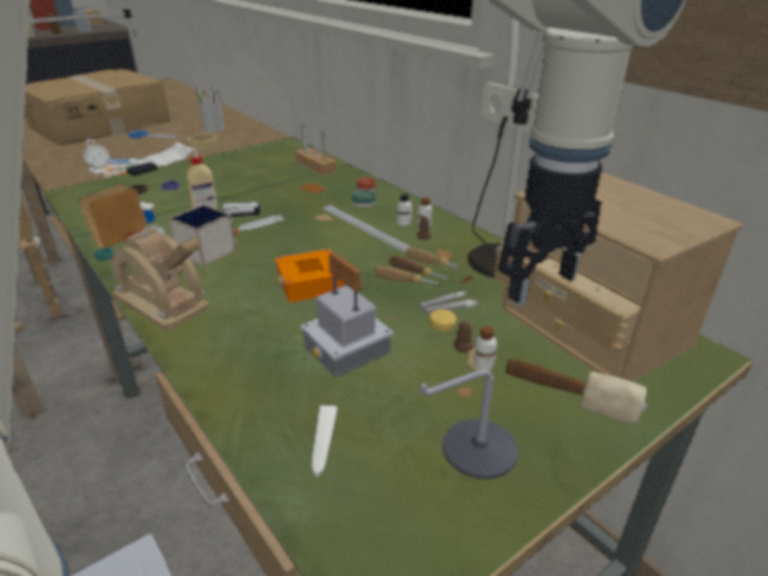

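View pics/side0.png

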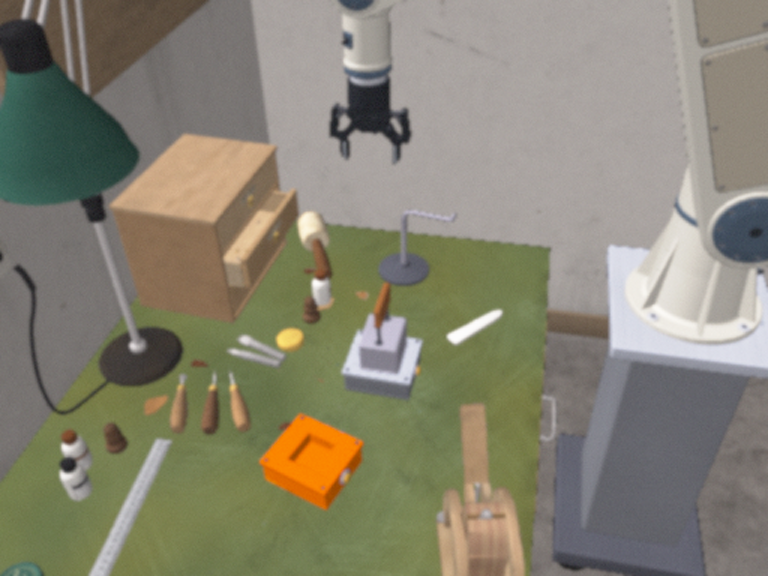

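The scene view shows the grey box with the cover at about (348,330). Its bar runs from (333,258) to (358,288), and the hook stand's foot is at (480,446) with the tip at (425,388). In the side view the deck corners are about (358,333), (423,340), (411,388) and (345,376), the foot is at (404,267) and the hook tip at (453,216).

```bash
cat > h.py <<'E'
import numpy as np,cv2,pickle
def ray(f,u,v,z):
    d=f["R"].T@np.linalg.inv(f["intrinsics"])@[u,v,1]; c=-f["R"].T@f["t"]
    return c+d*(z-c[2])/d[2]
def proj(f,X):
    p=f["intrinsics"]@(f["R"]@np.asarray(X,float)+f["t"]); return p[:2]/p[2]
def tri(f,a,g,b):
    P=[q["intrinsics"]@np.c_[q["R"],q["t"]] for q in (f,g)]
    X=cv2.triangulatePoints(P[0],P[1],np.array(a,float),np.array(b,float)).ravel(); return X[:3]/X[3]
E
python3 - <<'E'
from h import *
np.set_printoptions(precision=1,suppress=True)
S=pickle.load(open("scene.pkl","rb"));D=pickle.load(open("side.pkl","rb"))
k=lambda u,v:(u/1.5,v/1.5)
for n,p,z in [("foot",(480,444),22),("tip",(425,386),160),("bend",(491,373),148),("deckL",(303,328),46),("deckF",(337,361),46),("deckR",(391,330),46),("bar1",(333,255),130),("bar2",(358,288),110)]:
    print("scene",n,ray(S,*k(*p),z))
for n,p,z in [("foot",(404,265),22),("tip",(453,216),158),("bend",(405,212),148),("dA",(358,333),46),("dB",(423,340),46),("dC",(411,388),46),("dD",(345,376),46),("bar far top",(388,284),130),("bar near top",(380,312),130),("barnear bot",(378,330),94)]:
    print("side",n,ray(D,*k(*p),z))
print(tri(S,k(480,444),D,k(404,265)),tri(S,k(425,388),D,k(454,216)),tri(S,k(491,373),D,k(405,212)))
a=cv2.resize(S["pixels"][150:310,180:350,::-1],None,fx=4,fy=4,interpolation=cv2.INTER_CUBIC)[:560]
b=cv2.resize(D["pixels"][130:270,205:325,::-1],None,fx=4,fy=4,interpolation=cv2.INTER_CUBIC)
cv2.imwrite("pics/c1.png",cv2.resize(np.hstack([a[:,:],b[:560]])[:,:],None,fx=.68,fy=.68))
E
```

```text
scene foot [552.4   2.4  22. ]
scene tip [463.6  23.5 160. ]
scene bend [553.7   1.6 148. ]
scene deckL [484.  348.3  46. ]
scene deckF [480.9 241.8  46. ]
scene deckR [597.9 254.2  46. ]
scene bar1 [582.8 399.5 130. ]
scene bar2 [572.6 311.3 110. ]
side foot [556.6  25.6  22. ]
side tip [462.1  35.6 158. ]
side bend [555.1  23.7 148. ]
side dA [593.5 263.5  46. ]
side dB [478.6 259.3  46. ]
side dC [478.8 373.8  46. ]
side dD [590.1 368.6  46. ]
side bar far top [547.3 221.2 130. ]
side bar near top [545.4 294.9 130. ]
side barnear bot [548.4 300.   94. ]
[560.2   9.5   9.8] [462.9  26.  153. ] [559.2   8.  138.6]
```

View pics/c1.png

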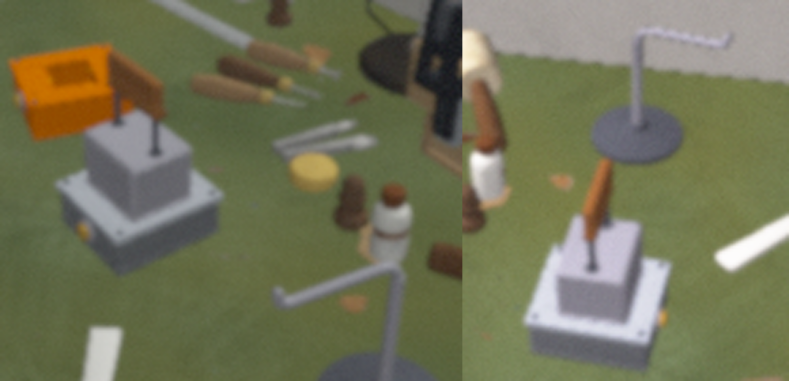

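View pics/wrist0.png

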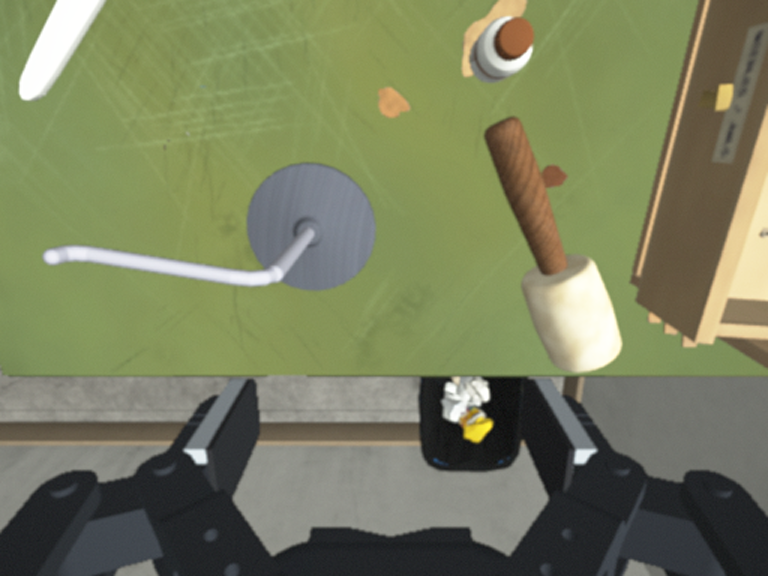

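The wrist view shows the stand's foot at about (311,226), the arm from the bend at (275,275) to the tip at (53,257), the bottle at (500,50) and the mallet at about (560,240). The crop shows the cover upright on the grey box, with its bar reddish-brown.

Run:
```python
from h import *
np.set_printoptions(precision=1,suppress=True)
W=pickle.load(open("wrist.pkl","rb"));S=pickle.load(open("scene.pkl","rb"));D=pickle.load(open("side.pkl","rb"))
k=lambda u,v:((u+.5)/1.5-.5,(v+.5)/1.5-.5)
for n,p,z in [("foot",(311,226),20),("post",(308,230),22),("tip",(53,257),158),("tip base",(72,256),146),("bend",(273,277),146),("folder end",(30,90),5),("bottlecap",(515,37),74),("mallet handle end",(503,125),29)]:
    print("wrist",n,ray(W,*k(*p),z))
# dark foot centroid by mask, side & scene & wrist overlays
for n,f in (("scene",S),("side",D),("wrist",W)):
    for X in [(555,5,22),(463,28,160),(555,5,148)]: print(n,X,proj(f,X)*1.5)
c=lambda x,y:(205+(x-462)/2.72,130+y/2.72)
for p in [(548,250),(669,265),(650,337),(527,322)]: print("side deck",ray(D,*c(*p),46))
for p in [(566,220),(642,222),(632,320),(557,305)]: print("side cover",ray(D,*c(*p),102 if p[1]<300 else 46))
e=lambda x,y:(180+x/2.72,150+y/2.72)
for p in [(60,185),(120,238),(221,193)]: print("scene deck",ray(S,*e(*p),46))
for p in [(85,146),(137,167),(189,150),(137,115)]: print("scene cover top",ray(S,*e(*p),102))
```

```text
wrist foot [562.3  15.2  20. ]
wrist post [560.1  12.5  22. ]
wrist tip [461.4  26.5 158. ]
wrist tip base [462.1  23.9 146. ]
wrist bend [563.2  12.7 146. ]
wrist folder end [358.4 113.4   5. ]
wrist bottlecap [695.6 135.5  74. ]
wrist mallet handle end [702.8  88.5  29. ]
scene (555, 5, 22) [479.9 442. ]
scene (463, 28, 160) [422.1 384.2]
scene (555, 5, 148) [489.7 371.1]
side (555, 5, 22) [406.7 259. ]
side (463, 28, 160) [453.1 212.8]
side (555, 5, 148) [406.9 206.7]
wrist (555, 5, 22) [301.7 239.3]
wrist (463, 28, 160) [ 52.4 254.8]
wrist (555, 5, 148) [257.1 292.2]
side deck [598.8 264.2  46. ]
side deck [480.4 262.6  46. ]
side deck [481.4 358.3  46. ]
side deck [594.7 361.6  46. ]
side cover [575.4 279.4 102. ]
side cover [505.6 268.8 102. ]
side cover [501.3 340.6  46. ]
side cover [572.9 335.2  46. ]
scene deck [485.5 350.6  46. ]
scene deck [486.4 252.3  46. ]
scene deck [596.6 250.2  46. ]
scene cover top [496.8 319.1 102. ]
scene cover top [515.  264.6 102. ]
scene cover top [566.1 258.2 102. ]
scene cover top [562.5 333.3 102. ]
```

{"fn": "play_rows", "kwargs": {
  "moves": [
    [[0,0,-0.045],[0,0,0],100],
    [[0.02,-0.014,-0.035],[0,0,0],100],
    [[0.042,-0.014,-0.01],[0,0,0],100],
    [[0.042,-0.014,0],[0,0,0],100],
    [[0.042,-0.014,0],[0,0,0],100],
    [[0.042,-0.014,0],[0,0,0],100],
    [[0.042,-0.015,0],[0,0,0],100],
    [[0,0,0],[0,0,0],100],
    [[0,0,0],[0,0,0],100]
  ]
}}

```text
clock: 1.05
eef_pos: [539.5, 230.7, 299.7]
tcp_rot: [-3.141, 0.001, 1.573]
contact_force: [0.6, 0.0, 0.3]
opening: 1.002
```

Run:
```python
from rig import *
import cv2,numpy as np,pickle
s=sense();print(s["clock"],s["eef_pos"],s["tcp_rot"],s["contact_force"])
f=grab_frame("wrist");pickle.dump(f,open(f"wrist1.pkl","wb"))
cv2.imwrite(f"pics/wrist1.png",cv2.resize(f["pixels"][:,:,::-1],None,fx=1.5,fy=1.5,interpolation=cv2.INTER_CUBIC))
```

```text
1.05 [539.52047882 230.65325828 299.72975359] [-3.14122500e+00  5.53142017e-04  1.57317651e+00] [0.56715395 0.03658293 0.33442187]
```

View pics/wrist1.png

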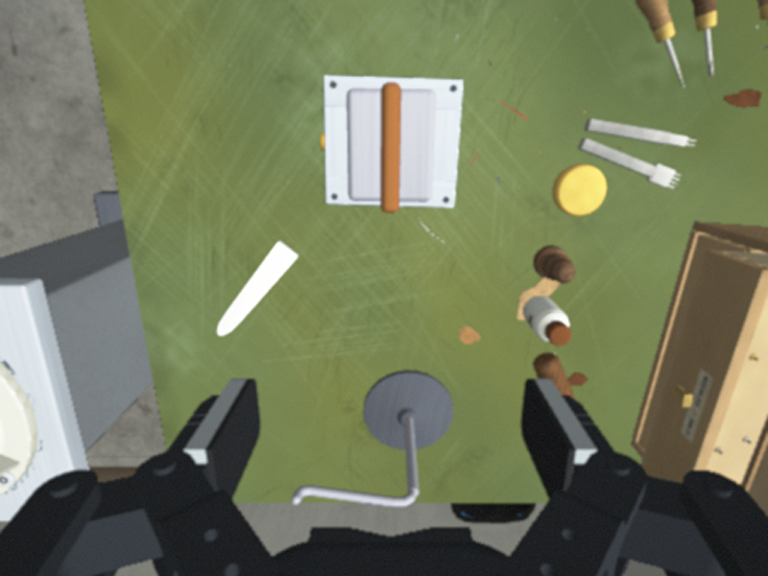

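The wrist view shows deck corners at (324,75), (463,80), (456,208) and (327,206), the bar from (391,83) to (391,212), the hook's foot at (408,408), the bend at (414,495) and the tip at (297,500).

Run:
```python
from h import *
np.set_printoptions(precision=1,suppress=True)
W=pickle.load(open("wrist1.pkl","rb"))
k=lambda u,v:((u+.5)/1.5-.5,(v+.5)/1.5-.5)
d=[ray(W,*k(*p),46) for p in [(324,75),(463,80),(456,208),(327,206)]];print(np.array(d),np.mean(d,0))
for n,p,z in [("bar",(391,83),174),("bar",(391,212),174),("foot",(408,408),20),("bend",(414,495),146),("tip",(297,500),158),("bottle cap",(560,334),74),("slicker",(550,260),50),("folder",(285,248),9),("folder",(222,332),9)]: print(n,ray(W,*k(*p),z))
```

```text
[[483.7 359.2  46. ]
 [598.7 355.6  46. ]
 [597.9 249.9  46. ]
 [481.6 251.5  46. ]] [540.5 304.1  46. ]
bar [538.9 340.9 174. ]
bar [539.  266.8 174. ]
foot [558.8  24.3  20. ]
bend [559.4  20.4 146. ]
tip [461.9  26.2 158. ]
bottle cap [695.3 138.7  74. ]
slicker [686.8 202.7  50. ]
folder [432.4 203.8   9. ]
folder [358.1 111.2   9. ]
```

{"fn": "play_rows", "kwargs": {
  "moves": [
    [[0.037,0,0],[0,0,0],60],
    [[0.0365,-0.0005,0],[0,0,0],60],
    [[0,0,0.045],[0,0,0],60],
    [[0,0,0.045],[0,0,0],60],
    [[0,0,0.03],[0,0,0],60],
    [[0,0,0.02],[0,0,0],60],
    [[0,0,0.01],[0,0,0],60],
    [[0,0,0],[0,0,0],60],
    [[0,0,0],[0,0,0],0],
    [[0,0,0],[0,0,0],0],
    [[0,0,0],[0,0,0],0],
    [[0,0,0],[0,0,0],0],
    [[0,0,0],[0,0,0],0],
    [[0,0,0],[0,0,0],0]
  ],
  "squeeze": 60
}}

```text
clock: 2.5
eef_pos: [539.9, 303.8, 151.5]
tcp_rot: [3.14, -0.001, 1.571]
contact_force: [-1.5, -0.9, 6.0]
opening: 0.108
```

{"fn": "play_rows", "kwargs": {
  "moves": [
    [[0,0,-0.01],[0,0,0],0],
    [[0,0,-0.025],[0,0,0],0],
    [[0,0,-0.025],[0,0,0],0],
    [[0,0,-0.025],[0,0,0],0],
    [[-0.015,-0.008,0],[0,0,0],0],
    [[-0.034,-0.017,0],[0,0,0],0],
    [[-0.034,-0.017,0],[0,0,0],0],
    [[-0.034,-0.017,0],[0,0,0],0],
    [[-0.034,-0.017,0],[0,0,0],0],
    [[-0.034,-0.017,0],[0,0,0],0],
    [[-0.034,-0.017,0],[0,0,0],0],
    [[-0.034,-0.017,0],[0,0,0],0],
    [[-0.02,-0.006,0],[0,0,0.1],0],
    [[0,0,0],[0,0,0],0],
    [[0,0,0],[0,0,0],0]
  ]
}}

```text
clock: 4.0
eef_pos: [406.9, 30.5, 235.7]
tcp_rot: [3.14, -0.001, 1.471]
contact_force: [1.0, -0.7, -1.2]
opening: 0.106
```

Run:
```python
from rig import *
from h import *
s=sense();print(s["clock"],s["eef_pos"],s["tcp_rot"],s["contact_force"],s["opening"])
a=grab_frame("scene");b=grab_frame("side")
pickle.dump((a,b),open("p2.pkl","wb"))
A=a["pixels"][130:330,200:400,::-1];B=b["pixels"][60:260,220:420,::-1]
cv2.imwrite("pics/p2.png",cv2.resize(np.hstack([A,B]),None,fx=2,fy=2,interpolation=cv2.INTER_CUBIC))
```

```text
4.0 [406.88648339  30.46590128 235.71045221] [ 3.14015600e+00 -5.52641279e-04  1.47083835e+00] [ 1.00647487 -0.68342395 -1.21726112] 0.10580531079060052
```

View pics/p2.png

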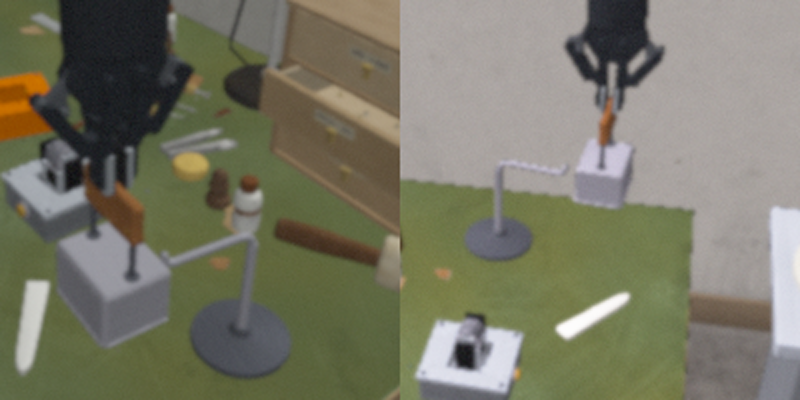

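The picture shows the cover hanging level in the fingers at (110,270) in the left half, just short of the hook's tip at (170,260). The box and cassette are uncovered.

{"fn": "play_rows", "kwargs": {
  "moves": [
    [[0,0,0.026],[0,0,0],0],
    [[0,0,0.026],[0,0,0],0],
    [[0,0.01,0],[0,0,0],0],
    [[0,0.01,0],[0,0,0],0],
    [[0,0.01,0],[0,0,0],0],
    [[0,0.01,0],[0,0,0],0],
    [[0,0.01,0],[0,0,0],0],
    [[0,0,0],[0,0,0],0]
  ]
}}

```text
clock: 4.9
eef_pos: [458.2, 25.4, 183.5]
tcp_rot: [3.14, -0.0, 1.471]
contact_force: [0.4, -0.5, -2.0]
opening: 0.104
```

Run:
```python
from rig import *
from h import *
a=grab_frame("scene");b=grab_frame("side")
A=a["pixels"][200:330,230:380,::-1];B=b["pixels"][80:210,250:370,::-1]
cv2.imwrite("pics/p3.png",cv2.resize(np.hstack([A,B]),None,fx=2.9,fy=2.9,interpolation=cv2.INTER_CUBIC))
```

```text
(no output)
```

View pics/p3.png

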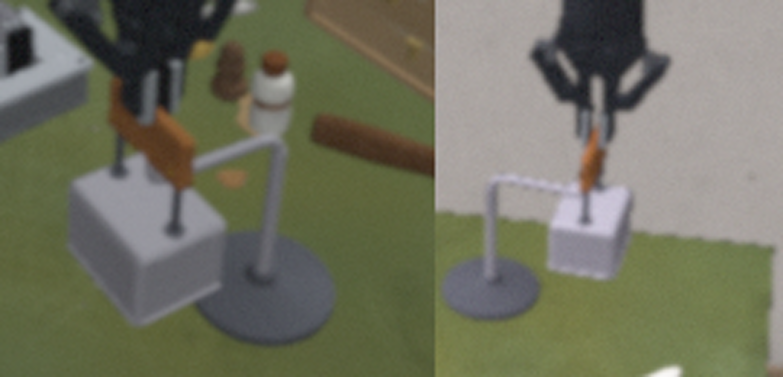

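The tip at (155,170) sits between the two legs and above the hood, and nothing touches. I'll go on to the seat and lower.

{"fn": "play_rows", "kwargs": {
  "moves": [
    [[0,0.011,0],[0,0,0],0],
    [[0,0.011,0],[0,0,0],0],
    [[0,0.011,0],[0,0,0],0],
    [[0,0.011,0],[0,0,0],0],
    [[0,0,0.008],[0,0,0],0],
    [[0,0,0.006],[0,0,0],0],
    [[0,0,0.004],[0,0,0],0],
    [[0,0,0],[0,0,0],0]
  ]
}}

```text
clock: 5.8
eef_pos: [498.9, 21.1, 164.0]
tcp_rot: [-3.14, 0.0, 1.471]
contact_force: [-0.9, -0.0, -0.9]
opening: 0.112
```

{"fn": "play_rows", "kwargs": {
  "moves": [
    [[0,0,0.003],[0,0,0],0],
    [[0,0,0.003],[0,0,0],0],
    [[0,0,0],[0,0,0],0]
  ]
}}

```text
clock: 6.1
eef_pos: [499.9, 21.1, 158.8]
tcp_rot: [-3.141, 0.0, 1.471]
contact_force: [-0.1, 0.3, -0.7]
opening: 0.105
```

{"fn": "play_rows", "kwargs": {
  "moves": [
    [[0,0,0.0015],[0,0,0],0],
    [[0,0,0.0015],[0,0,0],0],
    [[0,0,0],[0,0,0],0]
  ]
}}

```text
clock: 6.4
eef_pos: [501.1, 21.3, 157.9]
tcp_rot: [3.139, -0.001, 1.471]
contact_force: [-4.5, 1.2, 16.8]
opening: 0.103
```

{"fn": "play_rows", "kwargs": {
  "moves": [
    [[0,0,-0.001],[0,0,0],0],
    [[0,0,0],[0,0,0],35],
    [[0,0,0],[0,0,0],35],
    [[0,0,0],[0,0,0],35],
    [[0,0,0],[0,0,0],35],
    [[0,0,0],[0,0,0],35]
  ]
}}

```text
clock: 7.0
eef_pos: [500.0, 21.1, 156.8]
tcp_rot: [-3.141, 0.0, 1.471]
contact_force: [0.1, 0.2, 0.4]
opening: 0.347
```

Run:
```python
from rig import *
from h import *
a=grab_frame("scene");b=grab_frame("side")
A=a["pixels"][200:330,230:380,::-1];B=b["pixels"][80:210,250:370,::-1]
cv2.imwrite("pics/p4.png",cv2.resize(np.hstack([A,B]),None,fx=2.9,fy=2.9,interpolation=cv2.INTER_CUBIC))
```

```text
(no output)
```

View pics/p4.png

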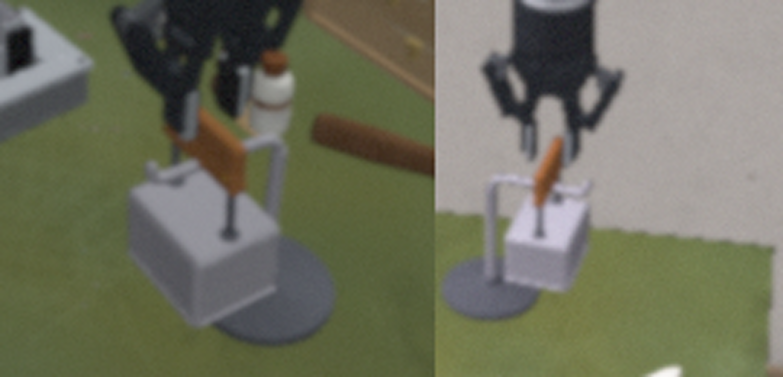

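The picture shows the cover hanging level on the arm with its bar over the hook, and the fingers open around it. I'll back straight up and go to a viewpoint over the cassette.

{"fn": "play_rows", "kwargs": {
  "moves": [
    [[0,0,-0.02],[0,0,0],35],
    [[0,0,-0.03],[0,0,0],40],
    [[0,0,-0.045],[0,0,0],60],
    [[0,0,-0.025],[0,0,0],100],
    [[0.04,-0.01,0],[0,0,0],100],
    [[0.04,-0.01,0],[0,0,0],100],
    [[0.04,-0.01,0],[0,0,0],100],
    [[0.04,-0.01,0],[0,0,0],100],
    [[0.04,-0.01,0],[0,0,0],100],
    [[0.04,-0.01,0],[0,0,0],100],
    [[0.038,-0.008,0],[0,0,0],100]
  ]
}}

```text
clock: 8.2
eef_pos: [459.5, 306.3, 277.0]
tcp_rot: [3.142, -0.0, 1.471]
contact_force: [0.1, -1.1, 0.6]
opening: 0.998
```

{"fn": "play_rows", "kwargs": {
  "moves": [
    [[0,0,0],[0,0,0.147],100],
    [[0,0,0],[0,0,0.147],100],
    [[0,0,0],[0,0,0.147],100],
    [[0,0,0],[0,0,0.147],100],
    [[0,0,0],[0,0,0.147],100],
    [[0,0,0],[0,0,0.147],100],
    [[0,0,0],[0,0,0.147],100],
    [[0,0,0],[0,0,0.147],100],
    [[0,0,0],[0,0,0.147],100],
    [[0,0,0],[0,0,0.147],100],
    [[0,0,0],[0,0,0],100],
    [[0,0,0],[0,0,0],100]
  ]
}}

```text
clock: 9.4
eef_pos: [460.1, 304.5, 276.9]
tcp_rot: [3.142, 0.0, 0.005]
contact_force: [0.9, -0.3, -0.2]
opening: 1.002
```

Run:
```python
from rig import *
from h import *
s=sense();print(s["clock"],s["eef_pos"],s["tcp_rot"],s["contact_force"],s["qpos"])
f=grab_frame("wrist");pickle.dump(f,open("wrist2.pkl","wb"))
X=proj(f,(540,304,90));print(X)
u,v=[int(np.clip(a-100,0,m)) for a,m in zip(X,(312,184))];print(u,v)
A=f["pixels"][v:v+200,u:u+200,::-1]
b=grab_frame("scene");B=b["pixels"][190:390,220:400,::-1][:190]
A=cv2.resize(A,(570,570),interpolation=cv2.INTER_CUBIC);B=cv2.resize(B[40:150,:110],(220,220))
C=np.zeros((570,790,3),np.uint8);C[:,:570]=A;C[:220,570:]=B
cv2.imwrite("pics/p5.png",C)
```

```text
9.4 [460.08038787 304.48711032 276.88803135] [3.14152261e+00 1.59815384e-04 5.16248940e-03] [ 0.86738857 -0.34270485 -0.21760005] [5.81897165e-01 1.79566207e-01 1.71357637e+00 2.99700409e-05
 1.24862224e+00 2.14752151e+00]
[260.8800301   90.72815668]
160 0
```

View pics/p5.png

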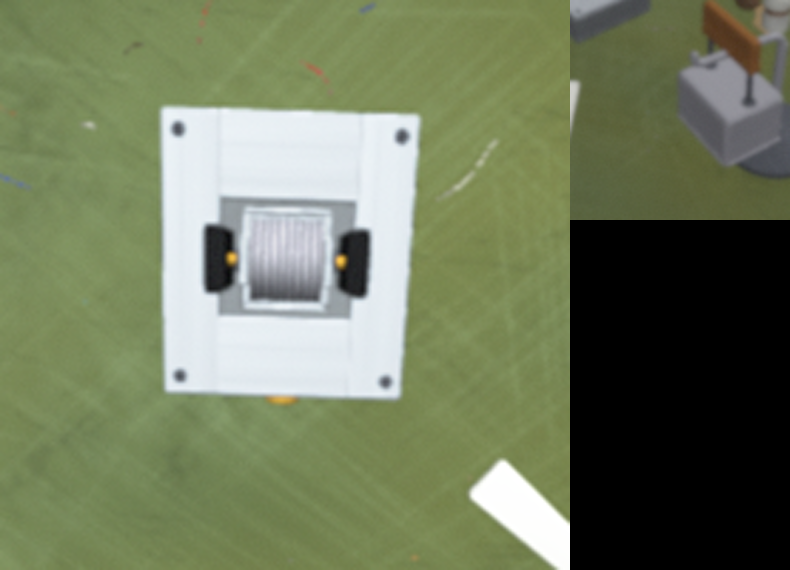

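The wrist crop shows the left catch pad at x 205, y 225–293, the right pad at x 369, y 229–297, and the cassette top from (243,207) to (330,311). The inset shows the cover hanging level on the hook.

Run:
```python
from h import *
np.set_printoptions(precision=1,suppress=True)
W=pickle.load(open("wrist2.pkl","rb"))
k=lambda u,v:((u+.5)/2.85-.5+160,(v+.5)/2.85-.5)
P=lambda L,z:np.array([ray(W,*k(*p),z) for p in L])
for n,L,z in [("pads",[(205,225),(205,293),(369,229),(369,297)],88),("top",[(243,207),(331,209),(329,312),(243,308)],95),("deck",[(162,107),(420,116),(400,398),(166,392)],46),("well",[(220,197),(356,203),(349,318),(219,315)],46)]:
    q=P(L,z);print(n,q,q.mean(0))
```

```text
pads [[552.2 335.6  88. ]
 [527.6 336.2  88. ]
 [551.1 273.6  88. ]
 [526.4 272.7  88. ]] [539.3 304.5  88. ]
top [[558.3 320.8  95. ]
 [557.7 288.4  95. ]
 [521.1 288.4  95. ]
 [522.4 321.2  95. ]] [539.9 304.7  95. ]
deck [[598.4 355.6  46. ]
 [595.5 250.6  46. ]
 [481.  253.4  46. ]
 [483.2 358.4  46. ]] [539.5 304.5  46. ]
well [[564.5 332.7  46. ]
 [562.4 275.7  46. ]
 [515.7 277.3  46. ]
 [516.7 334.   46. ]] [539.8 304.9  46. ]
```

{"fn": "play_rows", "kwargs": {
  "moves": [
    [[0.04,0,0],[0,0,0.025],100],
    [[0.0396,0,0],[0,0,0],100],
    [[0,0,0.045],[0,0,0],100],
    [[0,0,0.045],[0,0,0],100],
    [[0,0,0.045],[0,0,0],100],
    [[0,0,0.03],[0,0,0],100],
    [[0,0,0.02],[0,0,0],100],
    [[0,0,0],[0,0,0],100],
    [[0,0,0],[0,0,0],100]
  ]
}}

```text
clock: 10.4
eef_pos: [540.0, 303.7, 92.4]
tcp_rot: [3.142, 0.0, -0.023]
contact_force: [0.3, 0.3, -0.3]
opening: 1.002
```

{"fn": "play_rows", "kwargs": {
  "moves": [
    [[0,-0.001,0.015],[0,0,0],100],
    [[0,0,0.015],[0,0,0],100],
    [[0,0,0.009],[0,0,0],100],
    [[0,0,0],[0,0,0],100],
    [[0,0,0],[0,0,0],45],
    [[0,0,0],[0,0,0],45],
    [[0,0,0],[0,0,0],45],
    [[0,0,0],[0,0,0],45],
    [[0,0,0],[0,0,0],45],
    [[0,0,0],[0,0,0],45]
  ],
  "squeeze": 50
}}

```text
clock: 11.4
eef_pos: [540.7, 305.0, 55.4]
tcp_rot: [-3.141, -0.002, -0.024]
contact_force: [-4.6, -2.7, 15.4]
opening: 0.513
```

{"fn": "play_rows", "kwargs": {
  "moves": [
    [[0,0,-0.002],[0,0,0],45],
    [[0,0,-0.003],[0,0,0],45],
    [[0,0,-0.003],[0,0,0],45],
    [[0,0,0],[0,0,0],45]
  ]
}}

```text
clock: 11.8
eef_pos: [539.9, 304.7, 61.3]
tcp_rot: [-3.141, -0.0, -0.024]
contact_force: [1.0, -0.9, -3.2]
opening: 0.507
```

{"fn": "play_rows", "kwargs": {
  "moves": [
    [[0,0,-0.006],[0,0,0],45],
    [[0,0,-0.01],[0,0,0],45],
    [[0,0,-0.02],[0,0,0],45],
    [[0,0,-0.025],[0,0,0],45],
    [[0,0,-0.025],[0,0,0],45],
    [[0,0,-0.014],[0,0,0],45],
    [[0,0,0],[0,0,0],45],
    [[0,0,0],[0,0,0],45],
    [[0,0,0],[0,0,0],45]
  ]
}}

```text
clock: 12.7
eef_pos: [538.9, 304.1, 159.6]
tcp_rot: [3.14, 0.002, -0.024]
contact_force: [-0.8, -0.5, -3.3]
opening: 0.494
```

Run:
```python
from rig import *
from h import *
s=sense();print(s["clock"],s["eef_pos"],s["contact_force"],s["opening"])
a=grab_frame("scene");b=grab_frame("side");w=grab_frame("wrist")
pickle.dump((a,b,w),open("p6.pkl","wb"))
A=a["pixels"][130:330,170:370,::-1];B=b["pixels"][110:310,170:370,::-1]
cv2.imwrite("pics/p6.png",cv2.resize(np.hstack([A,B]),None,fx=2,fy=2,interpolation=cv2.INTER_CUBIC))
cv2.imwrite("pics/w6.png",cv2.resize(w["pixels"][:,:,::-1],None,fx=1.5,fy=1.5,interpolation=cv2.INTER_CUBIC))
```

```text
12.7 [538.9340041  304.12762741 159.61409291] [-0.78275506 -0.46443514 -3.3380894 ] 0.4937263384089059
```

View pics/p6.png

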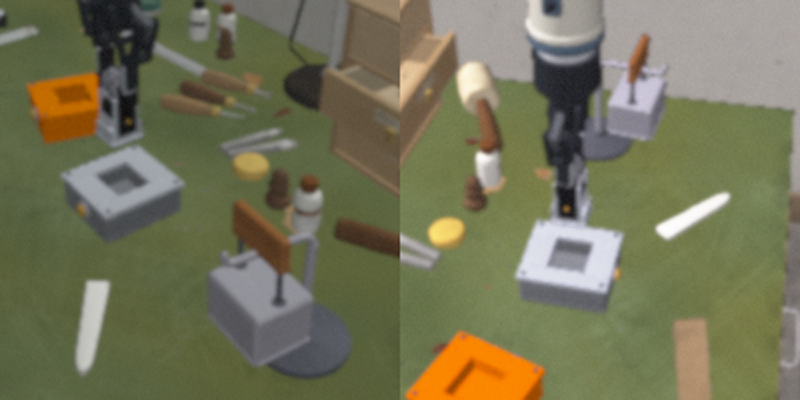

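View pics/w6.png

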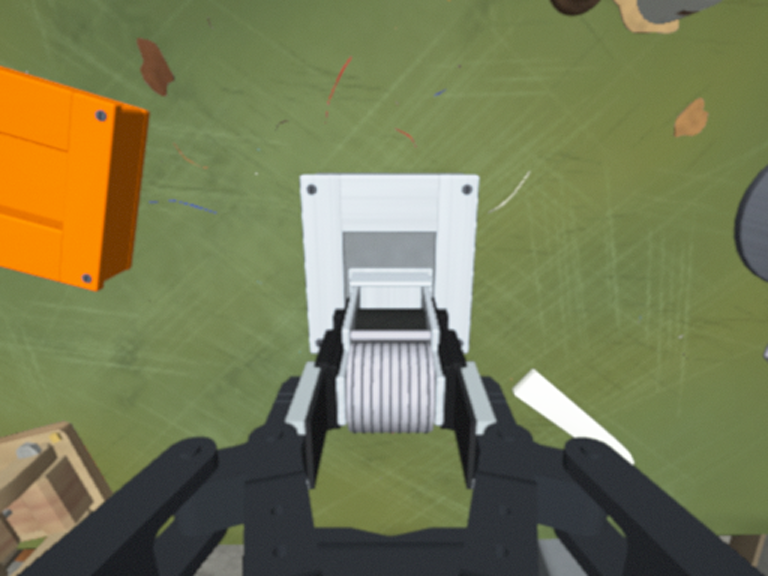

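The cassette is out of the well and held upright, with both black pads flat under the fingers (wrist view x 335 and 450), and the cover still hangs level. The opening reading has drifted a little, so I'll check that the grip is steady.

{"fn": "play_rows", "kwargs": {
  "moves": [
    [[0,0,0],[0,0,0],20],
    [[0,0,0],[0,0,0],20],
    [[0,0,0],[0,0,0],20],
    [[0,0,0],[0,0,0],20],
    [[0,0,0],[0,0,0],20],
    [[0,0,0],[0,0,0],20],
    [[0,0,0],[0,0,0],20],
    [[0,0,0],[0,0,0],20],
    [[0,0,0],[0,0,0],20],
    [[0,0,0],[0,0,0],20],
    [[0,0,0],[0,0,0],20],
    [[0,0,0],[0,0,0],20],
    [[0,0,0],[0,0,0],20],
    [[0,0,0],[0,0,0],20],
    [[0,0,0],[0,0,0],20]
  ]
}}

```text
clock: 14.35
eef_pos: [539.8, 304.6, 161.0]
tcp_rot: [-3.142, -0.0, -0.024]
contact_force: [0.2, 0.7, -2.6]
opening: 0.489
```

Run:
```python
from rig import *
from h import *
s=sense();print(s["clock"],s["eef_pos"],s["contact_force"],s["opening"])
o=pickle.load(open("p6.pkl","rb"))
n=[grab_frame(x) for x in("scene","side","wrist")]
for i,(p,q) in enumerate(zip(o,n)):
    a,b=[cv2.cvtColor(z["pixels"],cv2.COLOR_RGB2GRAY).astype(np.float32) for z in(p,q)]
    # image motion of held cassette / of cover
    r={0:[(180,240,190,70,214,214)],1:[(240,275,190,225,0,0)],2:[(170,300,225,295,0,0)]}[i][0]
    if i==0: sl=[np.s_[160:202,215:242],np.s_[225:315,270:345]]
    if i==1: sl=[np.s_[190:222,240:270],np.s_[125:185,270:305]]
    if i==2: sl=[np.s_[180:292,225:298]]
    for S in sl: print(i,[np.round(x,2) for x in cv2.phaseCorrelate(a[S].copy(),b[S].copy())],round(float(np.abs(a[S]-b[S]).mean()),1))
```

```text
14.35 [539.75538274 304.59388293 161.01823011] [ 0.23985688  0.66093854 -2.63697096] 0.48917200014953793
0 [array([ 0.77, -0.15]), np.float64(1.05)] 5.1
0 [array([ 0.5 , -0.03]), np.float64(1.06)] 1.3
1 [array([-0.46, -0.29]), np.float64(0.94)] 6.6
1 [array([-0.03,  0.07]), np.float64(0.97)] 1.8
2 [array([ 0.52, -0.03]), np.float64(1.01)] 1.3
```

Run:
```python
from rig import *
print(sign_off())
s=sense();print(s["clock"],s["eef_pos"],s["contact_force"],s["opening"])
```

```text
the job is handed in; nothing more can be done
None
the job is handed in; nothing more can be done
```

I hung the cover by its bar on the drip hook near the seat point and let go of it. I then squeezed both cassette catches with a 50 N grip, lifted the cassette about 100 mm out of the well, and handed the job in at about 14.5 s. No verdict was reported.

**Last checks:**
- **Cassette:** the pictures showed it upright and clear of the box. The vertical force of about −2.6 N fits its weight of 2.4 N. The tool stayed within about 1.5 mm over the last 1.5 s.
- **Cover:** it was still hanging level on the hook.
- **Bystanders:** the bottle, slicker and bone folder looked untouched, and the part of the mallet in view did too.

**Readings that disagreed:**
- **Opening:** it read 0.49, about 42 mm, where 51 mm across the squeezed catches would be 0.60. It also crept down from 0.51. A rough width from the wrist picture gave about 53 mm. I took this to be give in the finger linkage; I could not measure the catch travel directly.
- **Image motion:** it came out up to about 0.8 pixel on the held cassette and 0.5 pixel on the cover. I took that for noise.
- **Fixed cameras:** early on, the scene and side views differed by 10 to 20 mm in y. I used the wrist camera positions instead.

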